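# Work a seized plug out of the water purifier's filter block

## Robot

A 6-joint arm with a two-finger parallel gripper is mounted at the origin on the work surface. World frame = base frame: x ahead of the robot, y to its left, z up, the work surface at z = 0. Lengths are in mm, angles in rad, forces in N, time in s.
With the tool pointing down it reaches from about 300 to 775 mm from the base axis. Payload 14.6 kg.
Tool frame: the origin (TCP) lies at the very end of the fingers, on their centre line; the grasp point (between the pads) lies 19 mm behind it (grip_point_offset is the distance from the TCP to the grasp point, in mm); z points along the fingers, y is the line along which they close (so a half turn about z gives the same grasp; the last joint's range is limited). The gripper opens to 94 mm and grips with 3 to 60 N. Pads are 16 mm wide; open, the fingers measure 119 mm over their backs; the gripper's body (75 mm by 177 mm) begins 78 mm behind the grasp point.
Start: joints at [1.192, 0.3, 1.521, -0, 1.321, -0.067], TCP at [168.722, 523.471, 205.446] pointing down, gripper open.
Joint ranges: [-3.03, 3.03], [-0.79, 2.21], [0.23, 2.52], [-1.04, 4.18], [0, 3.07], [-2.55, 2.55]. Speed limits (rad/s): [2.22, 2.22, 2.57, 3.14, 3.14, 3.14].

## Interface

Orientations are given as [roll, pitch, yaw] about the fixed x, y, z axes, in that order (R = Rz(yaw) Ry(pitch) Rx(roll)).
In Python, from cell import read_state, camera, camera_info, sign_off, grip_point_offset gives the robot as it stands.
- The arm moves only by the shell command python3 -m handwheel 'ROWS' [FORCE]. ROWS is text: rows parted by semicolons, each of 5 numbers parted by spaces: the shift along the world's x, y, z in units of 40 mm (1.0 is 40 mm), then the turn about the world's z in units of 5 degrees (1.0 is 5 degrees), then the closure, from 0 (fully open) to 1 (shut). In form: dx dy dz yaw gripper; .... A call has 1 to 12 rows; each row shifts and turns the commanded pose from where the row before left it; what a row does not reach is not made up. A row lasts 1/12 s, in which the tool goes at most 41.7 mm and 7.16 degrees, less where a joint would pass 70% of its speed; a pose out of reach is approached as far as the arm can. A call is refused whole if a number of a shift passes 1 or a number of a turn 1, either way. A call with a gripper value outside its range is refused whole. The fingers move at their own pace and stop on an object; FORCE is the grip in N (left out, the last holds). Time passes only in rows, so rows that do not move let the fingers close. It gives the time, the measured TCP pose, the force, the opening and the grip force at its end, in the units of the state.
- read_state(): the state, without advancing time (a new reading comes with each control period).
- camera(name): name is "scene" or "top" or "wrist"; returns (picture, depth): 420x560x3 uint8, red, green, blue; 420x560 float32, mm along the optical axis (not along the pixel's ray), 0 where there is no reading.
- camera_info(name): a dict with "intrinsics" (3x3 intrinsics, pixels), "world_from_camera" (4x4, takes a point from camera to world coordinates). Camera axes: x right, y down, z forward; pixel columns grow to the right and rows downward; lengths in mm; the calibration is good to about 2 mm. A picture is of the moment at which its call begins: read the wrist's pose just before it. camera_info takes no time and is no camera call; for the wrist camera it gives the pose at the moment of the call.
- sign_off(): hands the job in; it is judged then, once.
The state is a dict: "clock": time; "joints": joint angles; "qd": joint speeds; "effort": joint torques, N m; "eef_pos": TCP position; "eef_rot": TCP orientation; "wrist_force": force on the tool from outside, world axes, zero at the start; "moment": the same for the moment, N m; "finger_gap": finger opening in mm; "finger_force": force on a finger pad.
Only numpy, scipy, OpenCV 4.12 (cv2) and the standard library are available. Lean on these libraries where they do the work, as an engineer would, in place of code of your own. Each camera call takes 0.05 s, during which the arm holds its last target. There are 200 camera calls.

## Task

The white plug with the upright wing grip has seized in the filter block. Work it out by twisting it back and forth while easing it upwards, a little at a time; do not just pull it, because the block merely rests on its dowels and must stay down on its base plate. Lay the plug in the steel tray, and leave the low round cap in its port.

Things in the scene. Friction and masses are not known exactly. Their poses are not given: they have to be found in the camera images.
- plug_wing (a point): Centre of the seized white plug's wing grip: an upright bar 44 mm long (point x), 12 thick (y: grip across it), 26 high (z, the plug's axis, passes through the point). Below: neck 16 across, flange 42 across and 6 thick on the block, its underside 39 below the point; stem 28 across, 18 long in the port; foot 57 below the point. Free after 14 mm of rise, clear of the block after 18. Yaw varies.
- cap_top (a point): Centre of the top of the low round white cap, 42 mm across and 12 mm high above the block, in the port next to the plug's (port centres 70 mm apart). To be left alone. The plug and the cap may be in either port.
- block (a joint): Lift (m) of the grey filter block off its fixed base plate; 0 = down. Block 64 x 230 x 45 mm, top 55 mm above bench; about 19 N lifts it. Seals grip the plug by friction: a straight pull needs 35 N, so lifts the block; turning alone frees nothing. During to-and-fro swings of about 60 degrees, each with about 3 mm of rise, it comes with some 10 N and 0.5 N m: grip firmly, 60 N or more.
- tray: Shallow open steel tray, fixed to the bench, 150 mm (x) by 190 mm (y), rim 30 mm above the bench, walls 4 mm, floor 5 mm thick; origin at the centre of its underside. A loose grey collar 36 mm across and 12 mm high lies near its +x +y corner; the middle is clear.
There are look-alikes about, which are no part of the job. Leave any blue or turquoise look-alike of the part that bears plug_wing alone.

How it is judged:
By the outcome, as a careful person would: the job done as asked, in the order asked, and still so for the second after the job is handed in, with the robot touching nothing.
It also fails if it takes over 54 s, if anything falls off the work surface, if the arm or the gripper's body presses on something with over 40 N, if the wrist force passes 120 N, or if a joint passes its speed limit or range.

## Working session

There is one attempt and no reset: what is moved stays moved. The work goes in short steps, Python scripts to look and compute and a shell command to move; the robot and the scene stay as the last step left them, time stands still between calls to the robot, and variables do not carry over. Pictures are saved under pics/ and viewed, at most 10 in all, crops included, and the job is handed in when it is done.

```bash
ls; mkdir -p pics
cat > h.py <<'E'
import numpy as np,cv2
from cell import *
def grab(n):
    info=camera_info(n); im,d=camera(n); return im,d,np.array(info["intrinsics"]),np.array(info["world_from_camera"])
def cloud(d,K,T):
    v,u=np.mgrid[:d.shape[0],:d.shape[1]]
    p=np.stack([(u-K[0,2])/K[0,0]*d,(v-K[1,2])/K[1,1]*d,d,np.ones_like(d)],-1)
    P=(p@T.T)[...,:3]; P[d==0]=np.nan; return P
def save(n,im): cv2.imwrite("pics/"+n,cv2.cvtColor(im,cv2.COLOR_RGB2BGR))
E
python3 - <<'E'
from h import *
for n in("top","scene"):
    im,d,K,T=grab(n); save(n+"1.png",im); np.savez(n+"1.npz",im=im,d=d,K=K,T=T); print(n,T.round(2).tolist(),K[0,0])
print(read_state())
E
```

```text
pics
top [[0.02, -0.98, 0.17, 349.77], [-1.0, -0.02, -0.01, 47.28], [0.01, -0.17, -0.98, 872.31], [0.0, 0.0, 0.0, 1.0]] 428.46116984032494
scene [[-0.36, 0.8, -0.48, 967.11], [0.93, 0.31, -0.19, 243.67], [-0.0, -0.51, -0.86, 936.23], [0.0, 0.0, 0.0, 1.0]] 537.9250993278752
{'clock': 0.1, 'joints': array([ 1.19239479e+00,  3.00385176e-01,  1.52149863e+00, -1.71616997e-05,
        1.32068612e+00, -6.66011089e-02]), 'qd': array([ 0.00152525, -0.00142492, -0.00265422, -0.00095889,  0.00184023,
       -0.00046725]), 'effort': array([ 1.13548584e-03, -5.32641041e+01, -3.53286517e+01,  7.09671155e-02,
        2.34664581e-02, -6.15669683e-05]), 'eef_pos': array([168.64986763, 523.26976862, 204.96833686]), 'eef_rot': array([-3.14061644e+00, -4.84527782e-05,  2.82979646e+00]), 'wrist_force': array([ 0.06871329, -0.06780071, -0.23260816]), 'moment': array([-0.02844821, -0.00815925, -0.00989074]), 'finger_force': 0.0, 'finger_gap': 94.2389816537982}
```

View pics/top1.png

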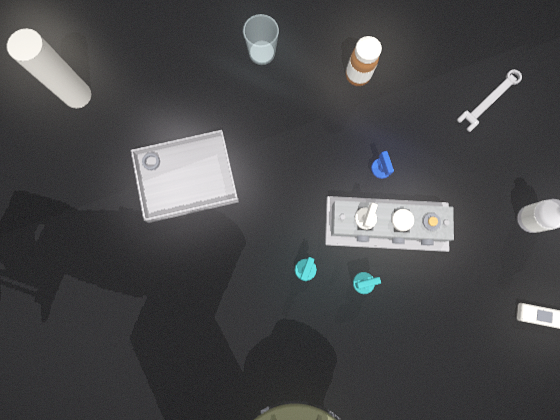

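View pics/scene1.png

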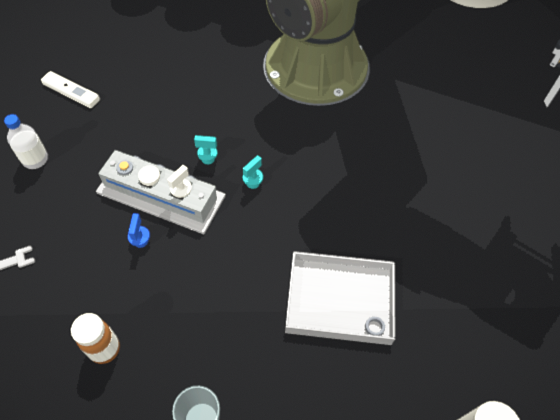

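The top view shows the white plug with its wing at about (368,214), the cap at (403,219) and the tray around (185,175). The blue and turquoise look-alikes stand clear of the block. Next I'll measure positions.

Run:
```python
from h import *
for n,box in(("top",(325,190,455,255)),("scene",(95,145,225,230))):
    f=np.load(n+"1.npz"); P=cloud(f["d"],f["K"],f["T"]); im=f["im"].astype(int)
    x0,y0,x1,y1=box; Q=P[y0:y1,x0:x1].reshape(-1,3)
    for lo,hi in((84,115),(98,115),(62,72),(52,58)):
        q=Q[(Q[:,2]>lo)&(Q[:,2]<hi)]
        r=cv2.minAreaRect(q[:,:2].astype(np.float32)); print(n,lo,hi,len(q),q.mean(0).round(1),"z95",np.percentile(q[:,2],95).round(1),[np.round(a,1) for a in r])
    if n=="top":
        Q=P[120:230,120:245].reshape(-1,3); q=Q[(Q[:,2]>24)&(Q[:,2]<36)]
        print("tray",[np.round(a,1) for a in cv2.minAreaRect(q[:,:2].astype(np.float32))])
        q=P[145:205,160:215].reshape(-1,3); print("floor",np.nanmedian(q,0))
```

```text
top 84 115 212 [ 474.3 -125.9  104.3] z95 109.5 [array([ 475.8, -127.2]), array([13.1, 44.7]), np.float64(69.8)]
top 98 115 179 [ 475.1 -126.8  106.7] z95 109.7 [array([ 475.7, -127.6]), array([12.4, 44.6]), np.float64(70.5)]
top 62 72 618 [ 472.5 -201.1   66.4] z95 69.8 [array([ 472.8, -180.4]), array([204.6,  40. ]), np.float64(89.1)]
top 52 58 2570 [ 472.6 -182.    55.6] z95 57.5 [array([ 473.8, -183.2]), array([231. ,  64.7]), np.float64(87.9)]
tray [array([564. , 232.9]), array([151.9, 190.1]), np.float64(14.3)]
floor [568.10879787 230.77931185   4.68463995]
scene 84 115 260 [ 479.3 -125.8  100. ] z95 108.2 [array([ 477. , -126.7]), array([15.1, 44.7]), np.float64(69.8)]
scene 98 115 169 [ 478.4 -126.5  105. ] z95 108.6 [array([ 477. , -126.7]), array([15.1, 44.7]), np.float64(69.8)]
scene 62 72 562 [ 496.  -192.4   66.4] z95 70.5 [array([ 488.2, -167.6]), array([172. , 150.1]), np.float64(40.3)]
scene 52 58 2013 [ 476.9 -178.1   54.7] z95 57.1 [array([ 486.2, -173.4]), array([191.3, 237.7]), np.float64(26.8)]
```

```bash
python3 -m handwheel '0.38 -0.8 0 -0.2 0.3;0.38 -0.8 0 -0.2 0.3;0.38 -0.8 0 0 0.3;0.38 -0.8 0 0 0.3;0.38 -0.8 0 0 0.3;0.38 -0.8 0 0 0.3;0.38 -0.8 0 0 0.3;0.38 -0.8 0 0 0.3;0.38 -0.8 0 0 0.3;0.38 -0.8 0 0 0.3'; python3 -m handwheel '0.38 -0.8 0 0 0.3;0.38 -0.8 0 0 0.3;0.38 -0.8 0 0 0.3;0.38 -0.8 0 0 0.3;0.38 -0.8 0 0 0.3;0.38 -0.8 0 0 0.3;0.38 -0.8 0 0 0.3;0.38 -0.8 0 0 0.3;0 0 0 0 0.3;0 0 0 0 0.3'; python3 -c "
from h import *;s=read_state();print(s['joints'],s['eef_rot'])"
```

```text
clock: 0.93
eef_pos: [320.9, 201.8, 205.4]
eef_rot: [3.142, 0.0, 2.795]
wrist_force: [0.7, 0.8, -0.5]
finger_gap: 65.9
finger_force: 0.0
clock: 1.77
eef_pos: [442.3, -53.6, 204.9]
eef_rot: [-3.141, -0.001, 2.792]
wrist_force: [-0.1, 0.8, -1.1]
finger_gap: 65.6
finger_force: 0.0
[-2.02803137e-01  6.59978306e-02  1.79910412e+00  4.70466467e-05
  1.27779480e+00 -1.42420751e+00] [-3.14144671e+00 -1.29669683e-03  2.79218699e+00]
```

```bash
python3 -m handwheel '0.28 -0.62 0 0 0.3;0.28 -0.62 0 0 0.3;0.28 -0.6 0 0 0.3;0 0 0 0 0.3;0 0 0 0 0.3'
python3 - <<'E'
from h import *
im,d,K,T=grab("wrist"); save("w1.png",im); P=cloud(d,K,T); Q=P.reshape(-1,3)
for lo in(84,98):
    m=(Q[:,2]>lo)&(Q[:,2]<115)&(np.hypot(Q[:,0]-476,Q[:,1]+127)<45); q=Q[m]
    print(len(q),q.mean(0).round(1),[np.round(a,1) for a in cv2.minAreaRect(q[:,:2].astype(np.float32))])
E
```

```text
clock: 2.18
eef_pos: [475.7, -125.6, 205.1]
eef_rot: [3.141, -0.001, 2.795]
wrist_force: [0.9, 0.1, 0.1]
finger_gap: 65.7
finger_force: 0.0
621 [ 472.7 -125.4  105.8] [array([ 475. , -126.2]), array([14. , 43.9]), np.float64(74.5)]
589 [ 473.6 -125.7  106.6] [array([ 475.1, -126.4]), array([11.3, 44. ]), np.float64(70.2)]
```

View pics/w1.png

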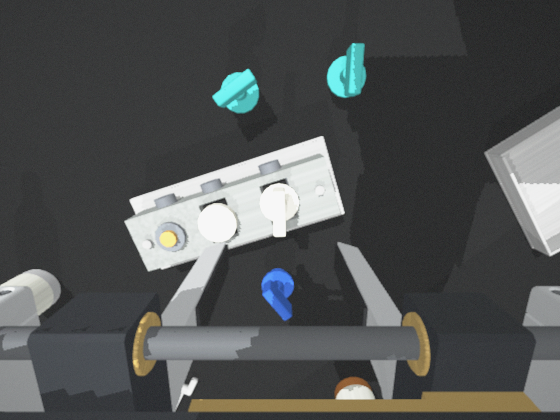

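The wrist view shows the wing at (280,215), lined up between the fingers. The fingers will close across it, clear of the cap at (217,222). I'll descend and grip.

```bash
python3 -m handwheel '0 -0.025 -0.6 0 0.3;0 0 -0.7 0 0.3;0 0 -0.7 0 0.3;0 0 -0.6 0 0.3;0 0 -0.4 0 0.3;0 0 -0.23 0 0.3;0 0 0 0 0.3;0 0 0 0 0.3' 60; python3 -m handwheel '0 0 0 0 1;0 0 0 0 1;0 0 0 0 1;0 0 0 0 1;0 0 0 0 1;0 0 0 0 1;0 0 0 0 1;0 0 0 0 1' 60; python3 -c "
from h import *;s=read_state();print(s['joints'],s['eef_rot'],s['wrist_force'],s['moment'])"
```

```text
clock: 2.9
eef_pos: [476.1, -126.5, 76.9]
eef_rot: [3.142, 0.0, 2.796]
wrist_force: [-0.0, -0.6, 0.1]
finger_gap: 65.8
finger_force: 0.0
clock: 3.57
eef_pos: [475.9, -127.3, 76.3]
eef_rot: [-3.141, 0.0, 2.795]
wrist_force: [-4.8, -12.6, 3.7]
finger_gap: 15.6
finger_force: 7.1
[-3.35576859e-01  3.27745136e-01  1.81296944e+00 -4.20233835e-04
  1.00077706e+00 -1.55948284e+00] [-3.14124000e+00  1.04967339e-04  2.79492909e+00] [ -4.769102   -12.60335225   3.71222965] [-2.63556094  0.93575635 -0.03190561]
```

```bash
python3 -m handwheel '0 0 0 0 1;0 0 0 0 1;0 0 0 0 1;0 0 0 0 1' 60; python3 -c "
from h import *;s=read_state();print(s['wrist_force'],s['moment'])"
```

```text
clock: 3.9
eef_pos: [475.8, -127.7, 76.3]
eef_rot: [-3.141, 0.0, 2.795]
wrist_force: [-1.4, -4.7, 0.8]
finger_gap: 13.4
finger_force: 60.0
[-1.36894568 -4.68048262  0.77539935] [-0.98775089  0.37402261 -0.02943331]
```

```bash
python3 -m handwheel '0 0 0.003 -0.5 1;0 0 0.006 -1 1;0 0 0.006 -1 1;0 0 0.006 -1 1;0 0 0.006 -1 1;0 0 0.006 -1 1' 60; python3 -c "
from h import *;s=read_state();print(s['wrist_force'],s['moment'])"
```

```text
clock: 4.4
eef_pos: [475.4, -126.8, 76.8]
eef_rot: [-3.141, -0.001, 2.311]
wrist_force: [0.9, 0.4, -7.9]
finger_gap: 13.9
finger_force: 60.4
[ 0.89380658  0.36475508 -7.94292149] [ 0.22047891 -0.05730299  0.60230144]
```

Turning under 8 N of pull and 0.6 N m, as expected. Continuing.

```bash
python3 -m handwheel '0 0 0.006 -1 1;0 0 0.006 -1 1;0 0 0.006 -1 1;0 0 0.006 -1 1;0 0 0.006 -1 1;0 0 0.006 -1 1;0 0 0.003 -0.5 1' ; python3 -m handwheel '0 0 0.003 0.5 1;0 0 0.006 1 1;0 0 0.006 1 1;0 0 0.006 1 1;0 0 0.006 1 1;0 0 0.006 1 1;0 0 0.006 1 1;0 0 0.006 1 1;0 0 0.006 1 1;0 0 0.006 1 1;0 0 0.006 1 1;0 0 0.006 1 1'
python3 - <<'E'
from h import *
s=read_state();print(s['wrist_force'],s['moment'],s['finger_gap'])
im,d,K,T=grab("scene"); save("s2.png",cv2.resize(im[130:240,90:240],None,fx=4,fy=4)); P=cloud(d,K,T)
P0=cloud(np.load("scene1.npz")["d"],K,T)
m=(abs(P0[...,2]-55)<3); m[:145]=0;m[230:]=0;m[:,:95]=0;m[:,225:]=0
m&=(abs(P[...,2]-55)<8); print("block dz",np.nanmedian((P-P0)[m],0).round(2),m.sum())
E
```

```text
clock: 4.98
eef_pos: [475.2, -126.8, 78.1]
eef_rot: [-3.14, -0.001, 1.743]
wrist_force: [0.0, -0.2, -8.7]
finger_gap: 13.6
finger_force: 60.3
clock: 5.98
eef_pos: [475.2, -126.7, 80.8]
eef_rot: [3.141, -0.003, 2.755]
wrist_force: [1.9, 3.5, -9.3]
finger_gap: 13.3
finger_force: 60.0
[ 1.85281855  3.45887045 -9.26414241] [ 0.71510638 -0.2352944  -0.61288522] 13.321955329088935
block dz [-0.   -0.   -0.01] 1914
```

View pics/s2.png

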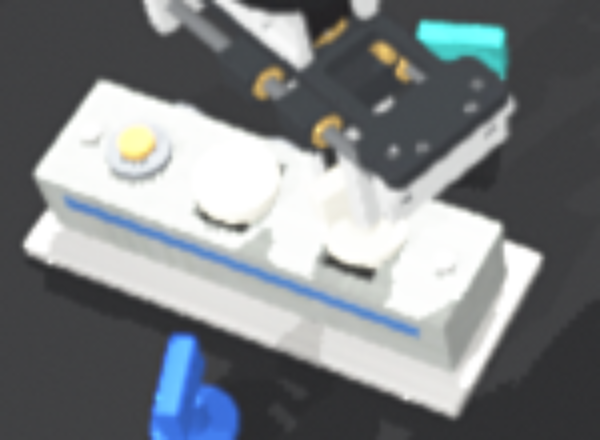

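The crop shows the block still on its plate (measured lift 0.0 mm), the cap in its port and the plug flange at about (360,250). Four more swings.

```bash
python3 -m handwheel '0 0 0.006 -0.5 1;0 0 0.006 -1 1;0 0 0.006 -1 1;0 0 0.006 -1 1;0 0 0.006 -1 1;0 0 0.006 -1 1;0 0 0.006 -1 1;0 0 0.006 -1 1;0 0 0.006 -1 1;0 0 0.006 -1 1;0 0 0.006 -1 1;0 0 0.006 -1 1' ; python3 -m handwheel '0 0 0.006 0.5 1;0 0 0.006 1 1;0 0 0.006 1 1;0 0 0.006 1 1;0 0 0.006 1 1;0 0 0.006 1 1;0 0 0.006 1 1;0 0 0.006 1 1;0 0 0.006 1 1;0 0 0.006 1 1;0 0 0.006 1 1;0 0 0.006 1 1'
python3 - <<'E'
from h import *
s=read_state();print(s['wrist_force'],s['moment'],s['finger_gap'])
im,d,K,T=grab("scene"); P=cloud(d,K,T)
P0=cloud(np.load("scene1.npz")["d"],K,T)
m=(abs(P0[...,2]-55)<3); m[:145]=0;m[230:]=0;m[:,:95]=0;m[:,225:]=0
m&=(abs(P[...,2]-55)<8); print("block dz",np.nanmedian((P-P0)[m],0).round(2),m.sum())
E
```

```text
clock: 7.03
eef_pos: [475.2, -127.0, 83.7]
eef_rot: [-3.139, -0.001, 1.742]
wrist_force: [1.5, -0.7, -11.0]
finger_gap: 13.8
finger_force: 60.1
clock: 8.03
eef_pos: [475.2, -126.9, 86.7]
eef_rot: [-3.142, -0.002, 2.753]
wrist_force: [-0.3, -1.3, -10.5]
finger_gap: 13.7
finger_force: 60.0
[ -0.26681292  -1.32836857 -10.46179822] [-0.45820439  0.01246294 -0.46451435] 13.72413796863863
block dz [-0.05 -0.04 -0.1 ] 1907
```

```bash
python3 -m handwheel '0 0 0.006 -0.5 1;0 0 0.006 -1 1;0 0 0.006 -1 1;0 0 0.006 -1 1;0 0 0.006 -1 1;0 0 0.006 -1 1;0 0 0.006 -1 1;0 0 0.006 -1 1;0 0 0.006 -1 1;0 0 0.006 -1 1;0 0 0.006 -1 1;0 0 0.006 -1 1' ; python3 -m handwheel '0 0 0.006 0.5 1;0 0 0.006 1 1;0 0 0.006 1 1;0 0 0.006 1 1;0 0 0.006 1 1;0 0 0.006 1 1;0 0 0.006 1 1;0 0 0.006 1 1;0 0 0.006 1 1;0 0 0.006 1 1;0 0 0.006 1 1;0 0 0.006 1 1'
python3 - <<'E'
from h import *
s=read_state();print(s['wrist_force'],s['moment'],s['finger_gap'])
im,d,K,T=grab("scene"); save("s3.png",cv2.resize(im[130:240,90:240],None,fx=4,fy=4)); P=cloud(d,K,T)
P0=cloud(np.load("scene1.npz")["d"],K,T)
m=(abs(P0[...,2]-55)<3); m[:145]=0;m[230:]=0;m[:,:95]=0;m[:,225:]=0
m&=(abs(P[...,2]-55)<8); print("block dz",np.nanmedian((P-P0)[m],0).round(2),m.sum())
E
```

```text
clock: 9.08
eef_pos: [476.2, -127.2, 90.8]
eef_rot: [3.141, 0.0, 1.74]
wrist_force: [-0.1, -0.5, -0.8]
finger_gap: 13.5
finger_force: 60.0
clock: 10.08
eef_pos: [476.2, -127.2, 93.7]
eef_rot: [3.142, 0.001, 2.752]
wrist_force: [-0.3, 0.4, -0.9]
finger_gap: 13.5
finger_force: 60.0
[-0.32254405  0.40324894 -0.86942569] [-0.03885729  0.0109836  -0.00759072] 13.522411265402926
block dz [-0.04 -0.04 -0.08] 1911
```

View pics/s3.png

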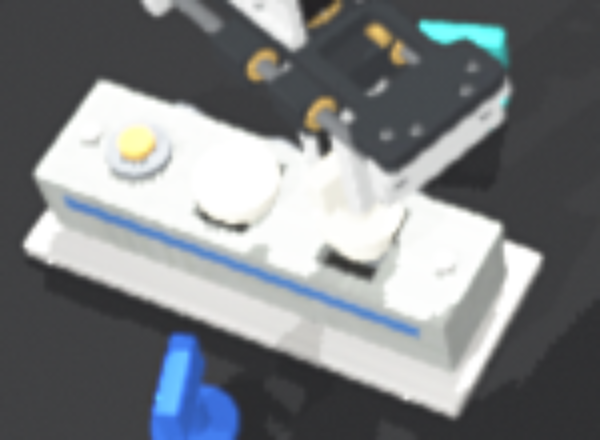

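The plug is free: the pull has dropped to 0.9 N and the moment to zero, and the block is still down. I'll lift and carry it to the tray.

```bash
python3 -m handwheel '0 0 0.1 0 1;0 0 0.2 0 1;0 0 0.3 0 1;0 0 0.4 0 1;0 0 0.5 0 1;0 0 0.4 0 1;0 0 0.3 0 1;0 0 0.2 0 1;0 0 0.1 0 1;0 0 0 0 1'; python3 -m handwheel '0.06 0.25 0 0 1;0.12 0.5 0 0 1;0.18 0.7 0 0 1;0.2 0.8 0 0 1;0.2 0.8 0 0 1;0.2 0.8 0 0 1;0.2 0.8 0 0 1;0.2 0.8 0 0 1;0.2 0.8 0 0 1;0.2 0.8 0 0 1;0.2 0.75 0 0 1'; python3 -m handwheel '0.17 0.6 0 0 1;0.12 0.4 0 0 1;0.06 0.25 0 0 1;0 0.1 0 0 1;0 0 0 0 1;0 0 0 0 1'
python3 - <<'E'
from h import *
im,d,K,T=grab("scene"); save("s4.png",im); P=cloud(d,K,T)
P0=cloud(np.load("scene1.npz")["d"],K,T)
m=(abs(P0[...,2]-55)<3); m[:145]=0;m[230:]=0;m[:,:95]=0;m[:,225:]=0
m&=(abs(P[...,2]-55)<8); print("block dz",np.nanmedian((P-P0)[m],0).round(2),m.sum())
E
```

```text
clock: 10.97
eef_pos: [476.1, -127.2, 194.2]
eef_rot: [3.142, 0.001, 2.75]
wrist_force: [0.8, -0.3, -0.4]
finger_gap: 13.8
finger_force: 60.0
clock: 11.88
eef_pos: [553.8, 187.5, 192.4]
eef_rot: [-3.141, -0.001, 2.751]
wrist_force: [-0.8, -0.2, -1.0]
finger_gap: 13.3
finger_force: 60.0
clock: 12.38
eef_pos: [568.1, 238.3, 193.1]
eef_rot: [-3.141, -0.0, 2.751]
wrist_force: [-0.5, 0.2, -0.2]
finger_gap: 13.6
finger_force: 60.0
block dz [-0.02 -0.02 -0.04] 2000
```

View pics/s4.png

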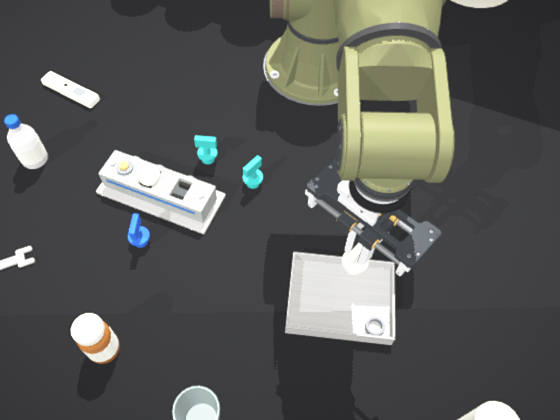

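The plug hangs in the gripper above the tray. Its port at (182,187) is empty, the cap is still at (148,175), and the block is down. Lowering now.

```bash
python3 -m handwheel '-0.05 -0.1 -0.2 0 1;-0.05 -0.1 -0.5 0 1;0 0 -0.7 0 1;0 0 -0.7 0 1;0 0 -0.6 0 1;0 0 -0.4 0 1;0 0 -0.25 0 1;0 0 -0.12 0 1;0 0 -0.05 0 1;0 0 0 0 1;0 0 0 0 1'; python3 -m handwheel '0 0 -0.03 0 1;0 0 -0.03 0 1;0 0 0 0 1'
```

```text
clock: 13.35
eef_pos: [564.8, 230.9, 53.6]
eef_rot: [3.141, 0.001, 2.751]
wrist_force: [-0.4, 0.0, -0.7]
finger_gap: 13.1
finger_force: 60.0
clock: 13.6
eef_pos: [564.4, 230.9, 50.4]
eef_rot: [3.141, 0.0, 2.751]
wrist_force: [1.3, 0.3, -0.7]
finger_gap: 13.7
finger_force: 60.0
```

```bash
python3 -m handwheel '0 0 -0.04 0 1;0 0 -0.04 0 1;0 0 -0.03 0 1;0 0 0 0 1'; python3 -m handwheel '0 0 -0.02 0 1;0 0 -0.02 0 1;0 0 0 0 1'
```

```text
clock: 13.93
eef_pos: [564.2, 230.8, 45.5]
eef_rot: [-3.141, -0.0, 2.751]
wrist_force: [0.2, -0.5, -1.2]
finger_gap: 13.5
finger_force: 60.0
clock: 14.18
eef_pos: [564.3, 230.9, 44.0]
eef_rot: [-3.141, -0.0, 2.751]
wrist_force: [-0.2, -0.9, -1.6]
finger_gap: 13.4
finger_force: 60.0
```

```bash
python3 -m handwheel '0 0 -0.02 0 1;0 0 0 0 1;0 0 0 0 1'; python3 -m handwheel '0 0 -0.02 0 1;0 0 0 0 1;0 0 0 0 1'
```

```text
clock: 14.43
eef_pos: [564.3, 230.9, 43.4]
eef_rot: [3.142, -0.0, 2.751]
wrist_force: [0.2, 0.4, -1.0]
finger_gap: 13.3
finger_force: 60.0
clock: 14.68
eef_pos: [564.6, 230.8, 43.3]
eef_rot: [3.141, 0.001, 2.751]
wrist_force: [-1.5, -2.6, 5.8]
finger_gap: 13.8
finger_force: 60.0
```

Contact: +5.8 N with the foot on the tray floor at the expected height. Release and retreat.

```bash
python3 -m handwheel '0 0 0 0 0.6;0 0 0 0 0.6;0 0 0 0 0.6;0 0 0 0 0.6;0 0 0 0 0.6;0 0 0 0 0.6'; python3 -m handwheel '0 0 0.1 0 0.6;0 0 0.3 0 0.6;0 0 0.6 0 0.6;0 0 0.8 0 0.6;0 0 0.8 0 0.6;0 0 0.7 0 0.6;0 0 0.4 0 0.6;0 0 0.2 0 0.6;0 0 0 0 0.6;0 0 0 0 0.6;0 0 0 0 0.6;0 0 0 0 0.6'
python3 - <<'E'
from h import *
im,d,K,T=grab("scene"); save("s5.png",im); P=cloud(d,K,T)
P0=cloud(np.load("scene1.npz")["d"],K,T)
m=(abs(P0[...,2]-55)<3); m[:145]=0;m[230:]=0;m[:,:95]=0;m[:,225:]=0
m&=(abs(P[...,2]-55)<8); print("block dz",np.nanmedian((P-P0)[m],0).round(2),m.sum())
E
```

```text
clock: 15.18
eef_pos: [564.3, 230.9, 42.5]
eef_rot: [-3.141, -0.0, 2.751]
wrist_force: [-0.2, -0.5, 0.5]
finger_gap: 37.5
finger_force: 0.0
clock: 16.18
eef_pos: [563.9, 230.7, 197.2]
eef_rot: [-3.14, -0.002, 2.751]
wrist_force: [0.4, 0.8, -0.0]
finger_gap: 37.2
finger_force: 0.0
block dz [-0.05 -0.04 -0.09] 2002
```

View pics/s5.png

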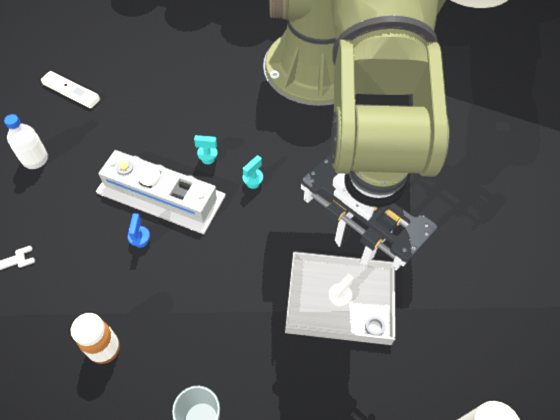

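The plug stands in the middle of the tray at (341,293) with the gripper clear above it. The cap is still at (148,175) and the block is down.

```bash
python3 -c "
from cell import *;print(sign_off())"
```

```text
the job is handed in; nothing more can be done
None
```

The plug was twisted free and now stands upright on its foot in the middle of the tray, not on its side; the block stayed down, the cap is still in its port, and I handed the job in at about 16 s.

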